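# Turn the snack dish and hold it out level

## Robot

A 6-joint arm with a two-finger parallel gripper is mounted at the origin on a cart in front of the work surface, level with it; the furniture and walls round the work are solid. World frame = base frame: x ahead of the robot, y to its left, z up, the work surface at z = 0. Lengths are in m, angles in rad, forces in N, time in s.
With the tool pointing down it reaches from about 0.25 to 0.775 m from the base axis. Payload 4 kg.
Tool frame: the origin (TCP) lies midway between the tips of the shut fingers; the grasp point (between the pads) lies 19 mm behind it; z points along the fingers, y is the line along which they close (so a half turn about z gives the same grasp; the last joint's range is limited). The gripper opens to 94 mm and grips with 3 to 60 N. Pads are 16 mm wide; open, the fingers measure 119 mm over their backs; the gripper's body (75 mm by 177 mm) begins 78 mm behind the grasp point.
Start: joints at [1.213, 0.087, 1.371, -0, 1.684, -0.103], TCP at [0.139, 0.532, 0.206] pointing down, gripper open.
Joint ranges: [-3.1, 3.1], [-0.76, 2.03], [0.27, 2.55], [-1.08, 4.22], [0.17, 2.65], [-2.57, 2.57]. Speed limits (rad/s): [2.79, 2.79, 3.14, 3.14, 3.14, 3.14].

## Interface

Orientations are given as [roll, pitch, yaw] about the fixed x, y, z axes, in that order (R = Rz(yaw) Ry(pitch) Rx(roll)).
In Python, from rig import robot gives the robot as it stands.
- The arm moves only by the tool play_rows, never from a script. Its argument "moves" is a list of rows, each a list of 7 numbers: the opening, from 0 (shut) to 1 (fully open), then the shift along the tool's x, y, z in units of 40 mm (1.0 is 40 mm), then the turn, a rotation vector about the tool's x, y, z in units of 6 degrees (1.0 is 6 degrees). In form: [[grip, dx, dy, dz, wx, wy, wz], ...]. A call has 1 to 10 rows; each row shifts and turns the commanded pose from where the row before left it, along the tool's axes as they then stand; what a row does not reach is not made up. A row lasts 1/10 s, in which the tool goes at most 50 mm and 8.59 degrees, less where a joint would pass 70% of its speed; a pose out of reach is approached as far as the arm can. A call is refused whole if a number of a shift passes 1 or a number of a turn 1, either way. A call with a gripper value outside its range is refused whole. The fingers move at their own pace and stop on an object; the grip force is fixed at half the most. Time passes only in rows, so rows that do not move let the fingers close. It gives the time, the measured TCP pose, the force, the opening and the grip force at its end, in the units of the state.
- robot.get_obs(): the state, without advancing time (a new reading comes with each control period).
- robot.snapshot(name): name is "scene" or "side" or "wrist"; returns the picture (400x640x3 uint8, red, green, blue); there is no depth.
- robot.get_calibration(name): a dict with "intrinsics" (3x3 intrinsics, pixels), "R" (3x3) and "t" (3): a world point X has camera coordinates R X + t. Camera axes: x right, y down, z forward; pixel columns grow to the right and rows downward; lengths in m; the calibration is good to about 2 mm. A picture is of the moment at which its call begins: read the wrist's pose just before it. get_calibration takes no time and is no camera call; for the wrist camera it gives the pose at the moment of the call.
- robot.hand_in(): hands the job in; it is judged then, once.
Trained networks look in the newest picture that a camera, given by its name, has taken for a name from the list of things; names that differ only in an ending like _2 or _b are one class to them, and where a whole thing is asked for, a point or a joint stands for the part that bears it (a point fixed in the world has none). Each returns a list of dicts, best first, with "score" (0 to 1); they miss things now and then, are a little off and sometimes report something else, mostly with a low value. They report only what shows in the picture. A call takes as long as a camera call. They do not tell look-alikes from the thing itself.
- robot.search_frame(camera, label): "xy" ([column, row] in pixels, amid what is visible of it).
- robot.cut_out(camera, label): "region" (400x640 bool, what is visible of it) and "xy" ([column, row] in pixels, amid what is visible of it).
The state is a dict: "clock": time; "joint_positions": joint angles; "joint_velocities": joint speeds; "tau": joint torques, N m; "tcp_pos": TCP position; "tool_rot": TCP orientation; "contact_force": force on the tool from outside, world axes, zero at the start; "torque": the same for the moment, N m; "opening": opening from 0.0 (shut) to 1.0 (fully open); "gripper_force": force on a finger pad.
Only numpy, scipy, OpenCV 4.12 (cv2) and the standard library are available. Lean on these libraries where they do the work, as an engineer would, in place of code of your own. Each camera call takes 0.05 s, during which the arm holds its last target. There are 200 camera calls.

## Task

Lift the hoop-handled dish straight up off the serving board by its handle without first twisting it; then, in the air, turn it a quarter turn, either way, so that its handle runs straight across the board instead of along it and the round sweet can be reached from the board's ends. Keep the dish level and the sweet resting in the middle of it all the while, do not touch the sweet, and leave the salt shaker, garlic and spice jar beside the board where they are. Finish holding the dish still, about a hand's width (roughly 10 cm) above the middle of the board: do not put it down or let go.

Things in the scene. Friction and masses are not known exactly. Their poses are not given: they have to be found in the camera images.
- board: wooden serving board lying flat and fixed on the counter, 340 x 170 x 18 mm with rounded edges; origin at the centre of its underside (its top is 18 mm higher), x along its length, y along its width, z up
- dish: round white dish, 143 mm across, 31 mm high, about 0.3 kg, floor a shallow 12 degree cone (lowest point 8 mm above the underside). A rigid 6 mm steel hoop rises from the rim at its +x and -x sides and carries a wooden grip over the middle. Origin at the centre of the underside; x along the handle, z up. It starts on the board, handle along the board's length within about 5 degrees
- dish_grip (a point): centre of the dish's wooden grip, 128 mm straight above the dish's origin; the grip is a level bar 64 mm long (dish x), 16 mm thick (dish y), 22 mm tall, with nothing beside it or above it; axes as the dish's
- dish_well (a point): point 23 mm above the dish's origin on its axis, where the centre of the sweet is when it rests in the middle of the dish; axes as the dish's
- sweet_center (a point): centre of the round sweet, a hard brown ball 30 mm in diameter, 20 g, lying loose in the lowest point of the dish; it rolls away if the dish is tilted by more than about 10 degrees or jerked
- sweet: the same round sweet as a body; its axes turn as it rolls, so use point sweet_center
- salt_shaker: salt shaker, 44 mm across, 90 mm tall, standing loose beyond the board's far long side (bystander); origin at the centre of its underside
- garlic: garlic bulb, 53 mm across and 53 mm tall, loose beyond the board's far long side (bystander); origin at the centre of its underside
- spice_jar: spice jar, 44 mm across, 96 mm tall, standing loose beyond the board's far long side (bystander); origin at the centre of its underside
Not all that is in view belongs to the job. Of the things shaped like the sweet, the dark wooden one is meant.

How it is judged:
On the way, in this order (a step that is already met when the one before it is completed fails the run):
1. the dish is lifted at least 25 mm clear of the board, its handle still along the board (within 23 degrees) (z of dish in the frame of board above 0.043 m and angle between the x axis of dish and the x axis of board, either way round below 0.4 rad), for 0.05 s.
2. in the air the dish has been turned until its handle is across the board (within 10 degrees), the sweet in its middle (z of dish in the frame of board above 0.043 m and angle between the x axis of dish and the x axis of board, either way round above 1.396 rad and distance between sweet_center and dish_well below 0.012 m), for 0.2 s.
At the end, for the whole second after the job is handed in: the dish hangs still in the gripper, underside 60 to 160 mm above the board's top, centre within 30 mm of the board's centre, handle square across it within 10 degrees, level within 5.7 degrees, the sweet within 12 mm of its middle; bystanders within 30 mm of where they stood (z of dish in the frame of board between 0.078 and 0.178 m and horizontal distance between dish and board below 0.03 m and angle between the x axis of dish and the x axis of board, either way round above 1.396 rad and angle between dish's own z axis and vertical below 0.1 rad and distance between sweet_center and dish_well below 0.012 m and linear speed of dish below 0.03 m/s and contact force between the fingers and dish above 2 N and distance of each of salt_shaker, garlic, spice_jar from where it was at the start of the episode below 0.03 m); the arm keeps its last pose, push and grip.
It fails at once if the sweet rolls more than 22 mm from the middle of the dish (distance between sweet_center and dish_well above 0.022 m).
It fails at once if the dish is tilted by more than 11 degrees (angle between dish's own z axis and vertical above 0.2 rad).
It fails at once if the robot touches the sweet (contact force between the arm and sweet above 0.2 N).
It fails at once if the fingers touch the sweet (contact force between the fingers and sweet above 0.2 N).
It fails at once if a bystander is pushed away or knocked over (distance of any of salt_shaker, garlic, spice_jar from where it was at the start of the episode above 0.04 m).
It also fails if it takes over 40 s, if anything falls off the work surface, if the arm or the gripper's body presses on something with over 40 N, if the wrist force passes 120 N, or if a joint passes its speed limit or range.

## Working session

There is one attempt and no reset: what is moved stays moved. The work goes in short steps, Python scripts to look and compute and a tool call to move; the robot and the scene stay as the last step left them, time stands still between calls to the robot, and variables do not carry over. Pictures are saved under pics/ and viewed, at most 10 in all, crops included, and the job is handed in when it is done.

Besides the shell and the picture viewer there is one more tool, called after "Emit:" as name([rows], argument=value, ...), one row to a line, values as JSON. play_rows: Moves the arm, as the interface text tells. Its arguments: {"type":"object","properties":{"moves":{"type":"array","items":{"type":"array","items":{"type":"number"}}}},"required":["moves"]}

```bash
mkdir -p pics; cat > h.py <<'E'
import numpy as np, cv2
from rig import robot
def tri(obs):
    # obs list of (calib, uv)
    A=[];b=[]
    for c,uv in obs:
        K=np.array(c["intrinsics"]);R=np.array(c["R"]);t=np.array(c["t"])
        d=R.T@np.linalg.inv(K)@np.array([uv[0],uv[1],1.]);d/=np.linalg.norm(d)
        P=np.eye(3)-np.outer(d,d);A.append(P);b.append(P@(-R.T@t))
    X=np.linalg.solve(sum(A),sum(b));return X,[np.linalg.norm(a@X-q) for a,q in zip(A,b)]
def onz(c,uv,z):
    K=np.array(c["intrinsics"]);R=np.array(c["R"]);t=np.array(c["t"])
    d=R.T@np.linalg.inv(K)@np.array([uv[0],uv[1],1.]);o=-R.T@t
    return o+d*(z-o[2])/d[2]
E
cat > a.py <<'E'
from h import *
o=robot.get_obs();print(o["clock"],o["tcp_pos"],o["tool_rot"],o["opening"])
im={}
for n in ["scene","side","wrist"]:
    im[n]=robot.snapshot(n);c=robot.get_calibration(n);print(n,np.round(-np.array(c["R"]).T@np.array(c["t"]),3))
    for l in ["board","dish","dish_grip","sweet","salt_shaker","garlic","spice_jar"]:
        print(n,l,[(np.round(r["xy"]).tolist(),round(r["score"],2)) for r in robot.search_frame(n,l)[:3]])
    cv2.imwrite(f"pics/{n}0.png",im[n][:,:,::-1])
E
python3 a.py
```

```text
0.0 [0.13844281 0.53174154 0.20433314] [-3.13944788e+00 -1.94560009e-04  2.88679231e+00] 0.9939541509026266
scene [0.297 0.955 0.646]
scene board [([368.0, 286.0], 0.92)]
scene dish [([370.0, 241.0], 0.63)]
scene dish_grip [([371.0, 238.0], 0.87)]
scene sweet [([242.0, 238.0], 0.75), ([298.0, 344.0], 0.74), ([281.0, 211.0], 0.56)]
scene salt_shaker [([314.0, 193.0], 0.58)]
scene garlic [([298.0, 239.0], 0.82)]
scene spice_jar [([276.0, 268.0], 0.94), ([377.0, 243.0], 0.68)]
side [0.188 1.089 0.569]
side board [([368.0, 260.0], 0.69)]
side dish [([368.0, 222.0], 0.91)]
side dish_grip [([368.0, 224.0], 0.91)]
side sweet [([310.0, 296.0], 0.71), ([266.0, 231.0], 0.57), ([368.0, 229.0], 0.52)]
side salt_shaker [([326.0, 197.0], 0.97), ([308.0, 226.0], 0.24)]
side garlic [([307.0, 230.0], 0.54)]
side spice_jar [([290.0, 241.0], 0.93), ([370.0, 229.0], 0.43)]
wrist [0.063 0.552 0.384]
wrist board [([294.0, 375.0], 0.81)]
wrist dish []
wrist dish_grip []
wrist sweet []
wrist salt_shaker []
wrist garlic []
wrist spice_jar []
```

View pics/scene0.png

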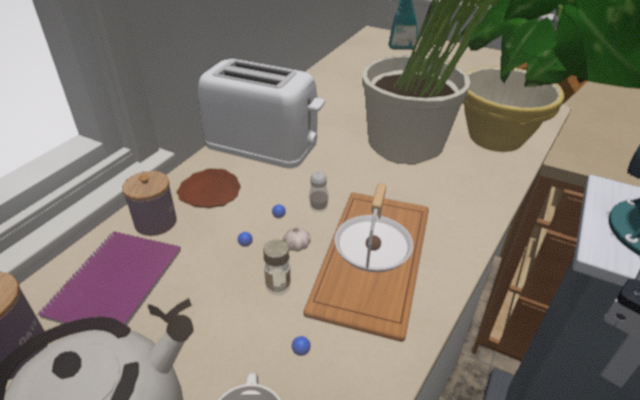

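View pics/side0.png

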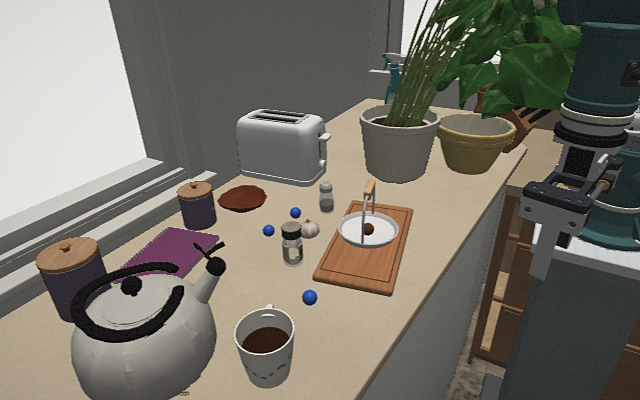

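```bash
cat > b.py <<'E'
from h import *
C={n:robot.get_calibration(n) for n in["scene","side"]}
R={}
for n in C:
    robot.snapshot(n)
    for l in["board","dish_grip","salt_shaker","garlic","spice_jar"]:
        r=robot.cut_out(n,l)
        if r: R[n,l]=r[0]
for l in["dish_grip","salt_shaker","garlic","spice_jar"]:
    if ("scene",l) in R and ("side",l) in R:
        X,e=tri([(C[n],R[n,l]["xy"]) for n in C]);print(l,X.round(3),np.round(e,4),R["scene",l]["region"].sum(),R["side",l]["region"].sum())
for n in C:
    if (n,"board") in R:
        m=R[n,"board"]["region"].astype(np.uint8)
        v,u=np.nonzero(m)
        P=np.array([onz(C[n],p,0.018)[:2] for p in zip(u[::3],v[::3])])
        h=cv2.convexHull(P.astype(np.float32));r=cv2.minAreaRect(h);print(n,"board",r)
    if (n,"dish_grip") in R:
        m=R[n,"dish_grip"]["region"];v,u=np.nonzero(m);print(n,"dishmask",u.min(),u.max(),v.min(),v.max(),m.sum())
E
python3 b.py
```

```text
dish_grip [0.476 0.391 0.09 ] [0.0003 0.0003] 3805 1850
salt_shaker [0.649 0.268 0.042] [0.0037 0.0037] 672 404
garlic [0.627 0.394 0.022] [0.0013 0.0013] 492 279
spice_jar [0.617 0.486 0.041] [0.0031 0.0031] 1312 878
scene board ((0.4889460504055023, 0.3533973693847656), (0.16887852549552917, 0.34607213735580444), 11.319870948791504)
scene dishmask 335 412 182 271 3805
side board ((0.48596832156181335, 0.35850024223327637), (0.1682077944278717, 0.3515431880950928), 11.635043144226074)
side dishmask 337 397 180 248 1850
```

The scene picture shows the dish on the board, with its wooden grip at about (379,197) and the brown sweet at (373,243). In the side picture the grip is at (370,188). The blue balls are decoys. Next I'll measure the grip ends in enlarged crops.

```bash
python3 - <<'E'
import cv2,numpy as np
a=cv2.imread("pics/scene0.png")[175:275,325:425];b=cv2.imread("pics/side0.png")[170:250,330:410]
a=cv2.resize(a,(400,400),interpolation=cv2.INTER_CUBIC);b=cv2.resize(b,(400,400),interpolation=cv2.INTER_CUBIC)
cv2.imwrite("pics/crop.png",np.hstack([a,b]))
E
```

```text
(no output)
```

View pics/crop.png

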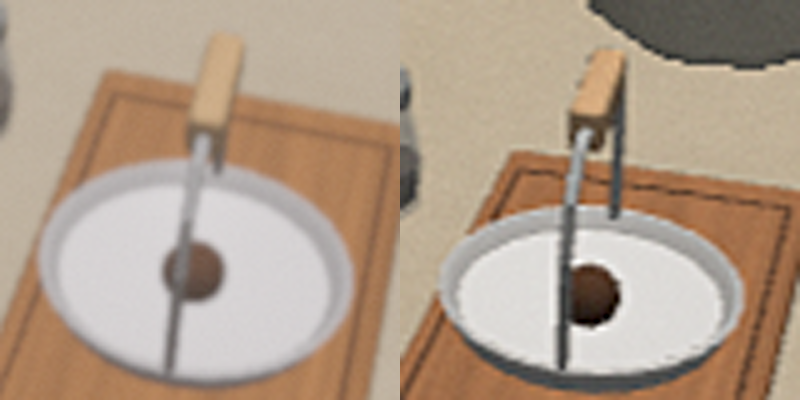

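The crop shows the top edges of the grip: in scene, near about (376.8,206.7) and far (382,183.8). In side, near is about (367.6,193) and far (372.6,180.4). The sweet is at scene (373.5,242.7) and side (368.6,228.8).

```bash
python3 - <<'E'
from h import *
C=[robot.get_calibration(n) for n in["scene","side"]]
P={}
for k,a,b in [("near",(376.8,206.7),(367.6,193)),("far",(382,183.8),(372.6,180.4)),("sweet",(373.5,242.7),(368.6,228.8))]:
    P[k],e=tri(list(zip(C,(a,b))));print(k,P[k].round(4),np.round(e,4))
    z=.041 if k=="sweet" else .157
    print([onz(c,p,z).round(4) for c,p in zip(C,(a,b))])
# tool: pose needed for y angle
o=robot.get_obs()
d=P["far"]-P["near"];print("mid",(P["far"]+P["near"])/2,"len",np.linalg.norm(d),"ang",np.degrees(np.arctan2(d[1],d[0])))
E
```

```text
near [0.4835 0.3781 0.1524] [0.0008 0.0008]
[array([0.4823, 0.3841, 0.157 ]), array([0.4797, 0.3852, 0.157 ])]
far [0.5009 0.3103 0.1483] [0.0011 0.0011]
[array([0.4981, 0.3224, 0.157 ]), array([0.4938, 0.3252, 0.157 ])]
sweet [0.4926 0.3419 0.0361] [0.0013 0.0013]
[array([0.492 , 0.3478, 0.041 ]), array([0.4889, 0.3477, 0.041 ])]
mid [0.49216108 0.34419158 0.1503748 ] len 0.07013834059801533 ang -75.61313026889414
```

```bash
cat > plan.py <<'E'
from h import *
from scipy.spatial.transform import Rotation as Ro
def plan(p1,yaw1,n):
    o=robot.get_obs();p=np.array(o["tcp_pos"]);R=Ro.from_euler("xyz",o["tool_rot"]);R1=Ro.from_euler("xyz",[np.pi,0,np.radians(yaw1)])
    w=(R.inv()*R1).as_rotvec()/n
    print("now",p.round(4),np.degrees(o["tool_rot"]).round(2),"clock",o["clock"],"rot units",np.degrees(w)/6)
    dp=(np.array(p1)-p)/n
    for i in range(n):
        print(np.round(R.inv().apply(dp)/.04,3)); R=R*Ro.from_rotvec(w)
E
python3 - <<'E'
from plan import *
c=robot.get_calibration("side");print(onz(c,(475,170),0),onz(c,(398,180),0), onz(c,(560,110),.35))
plan([.489,.352,.29],104,16)
E
```

```text
[ 0.34661727 -0.18749197  0.        ] [ 5.41738637e-01 -4.73640177e-03  1.11022302e-16] [0.16735927 0.27764293 0.35      ]
now [0.1386 0.5323 0.2055] [179.99  -0.   165.4 ] clock 1.8 rot units [ 4.88630332e-05 -3.68378380e-05  6.39617267e-01]
[-0.601 -0.135 -0.132]
[-0.608 -0.094 -0.132]
[-0.613 -0.053 -0.132]
[-0.616 -0.012 -0.132]
[-0.615  0.029 -0.132]
[-0.612  0.07  -0.132]
[-0.606  0.111 -0.132]
[-0.597  0.151 -0.132]
[-0.585  0.191 -0.132]
[-0.571  0.23  -0.132]
[-0.555  0.267 -0.132]
[-0.535  0.304 -0.132]
[-0.514  0.339 -0.132]
[-0.49   0.373 -0.132]
[-0.464  0.405 -0.132]
[-0.436  0.435 -0.132]
```

Emit:
play_rows([
  [1,-0.6,-0.135,-0.2,0,0,0.64],
  [1,-0.61,-0.095,-0.2,0,0,0.64],
  [1,-0.61,-0.055,-0.2,0,0,0.64],
  [1,-0.615,-0.01,-0.2,0,0,0.64],
  [1,-0.615,0.03,-0.2,0,0,0.64],
  [1,-0.61,0.07,-0.2,0,0,0.64],
  [1,-0.605,0.11,-0.2,0,0,0.64],
  [1,-0.6,0.15,-0.2,0,0,0.64],
])

```text
clock: 2.6
tcp_pos: [0.3145, 0.4414, 0.2699]
tool_rot: [3.141, -0.0, 2.348]
contact_force: [0.1, -0.5, -0.0]
opening: 0.997
gripper_force: 0.0
```

Emit:
play_rows([
  [1,-0.585,0.19,-0.1,0,0,0.64],
  [1,-0.57,0.23,-0.1,0,0,0.64],
  [1,-0.555,0.27,-0.1,0,0,0.64],
  [1,-0.535,0.305,-0.1,0,0,0.64],
  [1,-0.515,0.34,0,0,0,0.64],
  [1,-0.49,0.375,0,0,0,0.64],
  [1,-0.465,0.405,0,0,0,0.64],
  [1,-0.435,0.435,0,0,0,0.64],
  [1,0,0,0,0,0,0],
  [1,0,0,0,0,0,0],
])

```text
clock: 3.6
tcp_pos: [0.489, 0.3518, 0.2852]
tool_rot: [-3.141, -0.0, 1.815]
contact_force: [0.2, 0.2, -0.2]
opening: 1.003
gripper_force: 0.0
```

```bash
python3 - <<'E'
from h import *
o=robot.get_obs();print(o["clock"],o["tcp_pos"],np.degrees(o["tool_rot"]))
im=robot.snapshot("wrist");cv2.imwrite("pics/w1.png",im[:,:,::-1])
r=robot.search_frame("wrist","dish_grip");print(r[:2])
c=robot.get_calibration("wrist");print(c)
print(onz(c,(320,200),.157))
for X in [(.489,.352,.157),(.489,.352,.018)]:
    p=np.array(c["intrinsics"])@(np.array(c["R"])@X+c["t"]);print(p[:2]/p[2])
E
```

```text
3.6 [0.48899596 0.35179289 0.28517829] [-1.79946442e+02 -2.12190102e-02  1.03969340e+02]
[{'xy': [318.5, 176.9], 'score': 0.78}]
{'intrinsics': array([[310.15625811,   0.        , 318.74105472],
       [  0.        , 310.15625811, 198.68882569],
       [  0.        ,   0.        ,   1.        ]]), 'R': array([[ 0.96992965,  0.24338265, -0.00116373],
       [ 0.2350644 , -0.93551877,  0.26372212],
       [ 0.06309669, -0.25606546, -0.96459799]]), 't': array([-0.55794182,  0.16693496,  0.52795289])}
[0.49032918 0.34445987 0.157     ]
[320.5417474  192.80621751]
[320.11794785 169.36159135]
```

View pics/w1.png

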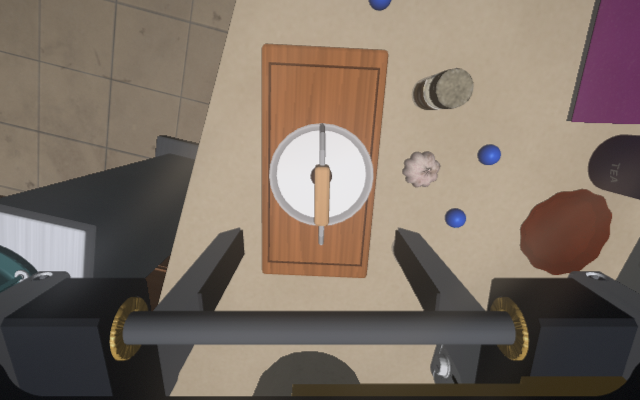

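The wrist view shows the dish on the board. Its grip runs from (322,166) to (322,226), almost exactly along image vertical and centred between the fingers, and the bystanders are all to the right. Board corners are near (262,44), (388,50), (366,277) and (262,274).

```bash
python3 - <<'E'
from plan import *
c=robot.get_calibration("wrist");C=robot.get_calibration("scene");S=robot.get_calibration("side")
a=onz(c,(322,166.5),.157);b=onz(c,(321.5,226),.157);d=a-b
print(a,b,np.linalg.norm(d),np.degrees(np.arctan2(d[1],d[0])))
print("tri mid",tri([(c,(321.7,195.5)),(C,(379.3,195.5)),(S,(370.1,186.8))]))
print("sweet",tri([(c,(320.5,175)),(C,(373.5,242.7)),(S,(368.6,228.8))]))
k=[onz(c,p,.018)[:2] for p in[(263,44),(387,50),(366,277),(262,274)]]
r=cv2.minAreaRect(np.array(k,np.float32));print("board",r,np.mean(k,0))
for q in (.489,.3535),:
    pass
E
```

```text
[0.48377215 0.37865342 0.157     ] [0.49881021 0.31727891 0.157     ] 0.06318997799220712 103.76744936879935
tri mid (array([0.4910365 , 0.34808799, 0.15184928]), [np.float64(0.00023094333009141799), np.float64(0.0009438546397931826), np.float64(0.0011701563506815729)])
sweet (array([0.49038458, 0.34814001, 0.04124594]), [np.float64(0.00023868958720519294), np.float64(0.001511007458242638), np.float64(0.0015540244602326508)])
board ((0.4881962835788727, 0.34665316343307495), (0.1665719747543335, 0.3360118567943573), 11.540665626525879) [0.4885926  0.34728709]
```

Emit:
play_rows([
  [1,-0.1,0.025,0.5,0,0,0],
  [1,0,0,0.7,0,0,0],
  [1,0,0,0.7,0,0,0],
  [1,0,0,0.6,0,0,0],
  [1,0,0,0.6,0,0,0],
  [1,0,0,0.4,0,0,0],
  [1,0,0,0.3,0,0,0],
  [1,0,0,0.15,0,0,0],
  [1,0,0,0,0,0,0],
  [1,0,0,0,0,0,0],
])

```text
clock: 4.7
tcp_pos: [0.4913, 0.3487, 0.1286]
tool_rot: [3.14, -0.001, 1.815]
contact_force: [-0.7, 0.0, 0.1]
opening: 0.997
gripper_force: 0.0
```

```bash
python3 - <<'E'
from h import *
o=robot.get_obs();print(o["tcp_pos"])
im=robot.snapshot("wrist");cv2.imwrite("pics/w2.png",im[:,:,::-1])
E
```

```text
[0.49126813 0.34872746 0.1286054 ]
```

View pics/w2.png

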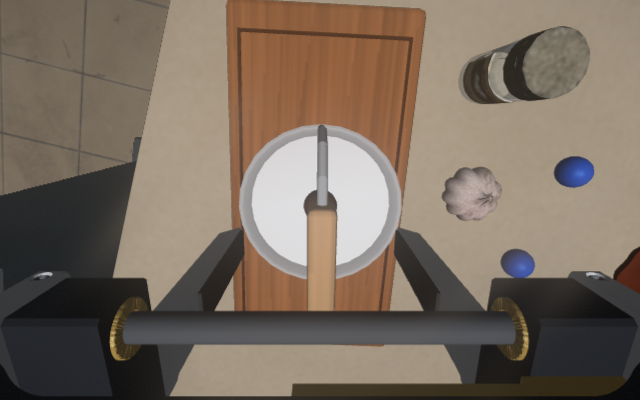

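The grip is centred between the fingers and parallel to the pads, so I'm closing now.

Emit:
play_rows([
  [0.7,0,0,0,0,0,0],
  [0.45,0,0,0,0,0,0],
  [0.28,0,0,0,0,0,0],
  [0.22,0,0,0,0,0,0],
  [0.19,0,0,0,0,0,0],
  [0.16,0,0,0,0,0,0],
  [0,0,0,0,0,0,0],
  [0,0,0,0,0,0,0],
  [0,0,0,0,0,0,0],
  [0,0,0,0,0,0,0],
])

```text
clock: 5.75
tcp_pos: [0.4911, 0.3483, 0.1275]
tool_rot: [3.141, -0.0, 1.814]
contact_force: [1.2, -0.7, 0.5]
opening: 0.186
gripper_force: 0.7
```

Emit:
play_rows([
  [0,0,0,0,0,0,0],
  [0,0,0,0,0,0,0],
  [0,0,0,0,0,0,0],
  [0,0,0,0,0,0,0],
])

```text
clock: 6.15
tcp_pos: [0.4912, 0.3483, 0.1275]
tool_rot: [3.141, -0.0, 1.814]
contact_force: [0.5, 0.5, -0.5]
opening: 0.172
gripper_force: 30.0
```

Firm grip at 16 mm. Next, lift gently to about 100 mm.

Emit:
play_rows([
  [0,0,0,-0.05,0,0,0],
  [0,0,0,-0.1,0,0,0],
  [0,0,0,-0.15,0,0,0],
  [0,0,0,-0.2,0,0,0],
  [0,0,0,-0.2,0,0,0],
  [0,0,0,-0.2,0,0,0],
  [0,0,0,-0.2,0,0,0],
  [0,0,0,-0.2,0,0,0],
  [0,0,0,-0.2,0,0,0],
  [0,0,0,-0.2,0,0,0],
])

```text
clock: 7.15
tcp_pos: [0.4909, 0.3483, 0.1962]
tool_rot: [3.141, -0.0, 1.814]
contact_force: [0.5, 0.1, -3.6]
opening: 0.17
gripper_force: 30.0
```

Emit:
play_rows([
  [0,0,0,-0.2,0,0,0],
  [0,0,0,-0.2,0,0,0],
  [0,0,0,-0.2,0,0,0],
  [0,0,0,-0.15,0,0,0],
  [0,0,0,-0.1,0,0,0],
  [0,0,0,-0.05,0,0,0],
  [0,0,0,0,0,0,0],
  [0,0,0,0,0,0,0],
])

```text
clock: 7.95
tcp_pos: [0.4908, 0.3482, 0.2311]
tool_rot: [-3.141, 0.0, 1.814]
contact_force: [-0.1, 0.6, -3.6]
opening: 0.165
gripper_force: 30.0
```

```bash
python3 - <<'E'
from plan import *
o=robot.get_obs();print(o["joint_positions"])
im=robot.snapshot("side");cv2.imwrite("pics/s3.png",im[100:300,250:490,::-1].repeat(2,0).repeat(2,1))
plan([.489,.348,.232],191.5,1)
E
```

```text
[5.22754143e-01 2.00901363e-01 1.19236954e+00 6.62534078e-05
 1.74902398e+00 2.79083575e-01]
now [0.4908 0.3481 0.231 ] [-1.7995e+02  1.0000e-02  1.0396e+02] clock 8.0 rot units [-8.67181896e-03 -5.05598766e-03 -1.45900855e+01]
[ 0.008 -0.044 -0.026]
```

View pics/s3.png

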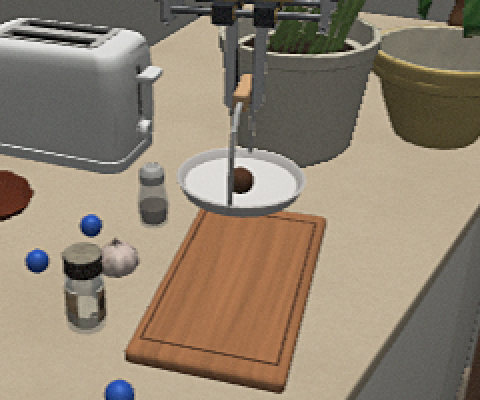

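The dish hangs level about 100 mm up, with the sweet in its middle. Next is the quarter turn, ramped gently.

Emit:
play_rows([
  [0,0,0,0,0,0,-0.1],
  [0,0,0,0,0,0,-0.2],
  [0,0,0,0,0,0,-0.35],
  [0,0,0,0,0,0,-0.5],
  [0,0,0,0,0,0,-0.6],
  [0,0,0,0,0,0,-0.7],
  [0,0,0,0,0,0,-0.7],
  [0,0,0,0,0,0,-0.7],
  [0,0,0,0,0,0,-0.7],
  [0,0,0,0,0,0,-0.7],
])

```text
clock: 9.0
tcp_pos: [0.4909, 0.3482, 0.2313]
tool_rot: [-3.141, -0.0, 2.368]
contact_force: [0.2, 0.1, -4.3]
opening: 0.166
gripper_force: 30.0
```

Emit:
play_rows([
  [0,0,0,0,0,0,-0.7],
  [0,0,0,0,0,0,-0.7],
  [0,0,0,0,0,0,-0.7],
  [0,0,0,0,0,0,-0.7],
  [0,0,0,0,0,0,-0.7],
  [0,0,0,0,0,0,-0.7],
  [0,0,0,0,0,0,-0.7],
  [0,0,0,0,0,0,-0.7],
  [0,0,0,0,0,0,-0.7],
  [0,0,0,0,0,0,-0.7],
])

```text
clock: 10.0
tcp_pos: [0.4909, 0.3483, 0.2314]
tool_rot: [-3.142, -0.0, 3.101]
contact_force: [0.8, -0.4, -3.4]
opening: 0.167
gripper_force: 30.0
```

Emit:
play_rows([
  [0,0,0,0,0,0,-0.7],
  [0,0,0,0,0,0,-0.6],
  [0,0,0,0,0,0,-0.5],
  [0,0,0,0,0,0,-0.35],
  [0,0,0,0,0,0,-0.2],
  [0,0,0,0,0,0,-0.1],
  [0,0,0,0,0,0,0],
  [0,0,0,0,0,0,0],
  [0,0,0,0,0,0,0],
  [0,0,0,0,0,0,0],
])

```text
clock: 11.0
tcp_pos: [0.491, 0.3483, 0.2315]
tool_rot: [3.141, 0.0, -2.929]
contact_force: [-0.0, 0.2, -3.3]
opening: 0.168
gripper_force: 30.0
```

```bash
python3 - <<'E'
from plan import *
im=robot.snapshot("side");a=im[100:300,250:490,::-1].repeat(2,0).repeat(2,1)
b=cv2.resize(robot.snapshot("wrist")[:,120:520,::-1],(320,400))
cv2.imwrite("pics/s4.png",np.hstack([a,b]))
plan([.489,.348,.231],191.5,1)
E
```

```text
now [0.4909 0.3483 0.2315] [ 179.99    0.   -167.84] clock 11.1 rot units [0.0008381  0.00039251 0.11015733]
[0.049 0.004 0.012]
```

View pics/s4.png

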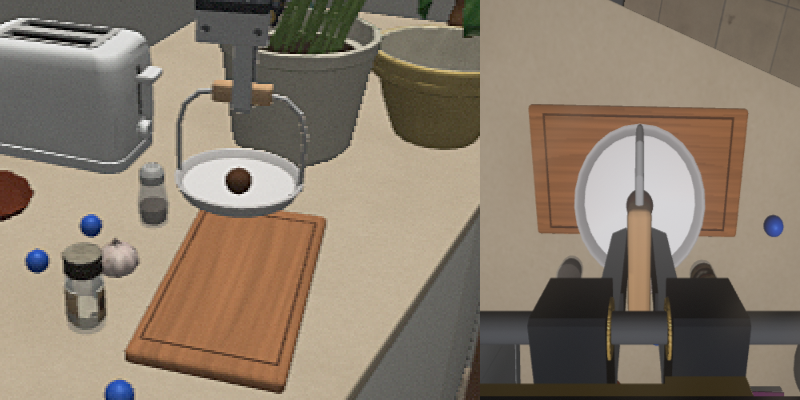

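The dish hangs level with its handle square across the board, the sweet is in the middle, and the bystanders haven't moved.

```bash
python3 -c "
from rig import robot
print(robot.hand_in())"
```

```text
the job is handed in; nothing more can be done
None
```

I've handed the job in: the dish is held still about 10 cm above the middle of the board, turned a quarter turn so its handle is across it. In the last pictures the dish looked level, with the sweet in its middle and the bystanders unmoved; the hand-in returned no verdict.

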